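Close and pin a clamshell vial jacket

TASK

Clear the two bits of debris (a cork stub and a brown rubber offcut) out of the open clamshell jacket and into the yellow waste bin, then swing the blue half fully shut against the aluminium half and drop the red-headed pin all the way down through the three aligned lug holes. Finish by gripping the two closed halves together between the fingers, squeezing them firmly shut, and end while still holding that squeeze: do not let go. Leave the other things on the bench where they are.

Things in the scene. Friction and masses are not known exactly. Their poses are not given: they have to be found in the camera images.
- jacket: Clamshell jacket bolted upright to the bench: two 60 mm tall halves on a vertical hinge. Origin: on the bench, on the hinge axis; z up. Parting plane: x = 0. Halves run along -y from y = -12 to -115 mm, then lugs to -156 mm, 36 mm wide in x, 10 mm thick. Robot on its -x side. A fixed vial, 16 mm wide, 64 mm tall, is at y = -63.5 mm on the parting plane; foot strip 6 mm high at x = 23 to 53 mm.
- fixed_face (a point): Centre of the flat outer face of the aluminium half, which does not move: x = 23, y = -63.5, z = 32 mm in the jacket's frame. This half fills x = 1 to 23 mm, z = 4 to 60 mm, with a groove for the vial. Its two lugs are at z = 10 to 20 and 38 to 48 mm.
- swing_face (a point): Centre of the flat outer face (103 mm long, 56 mm tall) of the blue half, 63.5 mm from the hinge axis along the half, 32 mm above the bench. Its axes turn with the half: x points from this face into the half (22 mm thick), y towards the hinge, z up; with the jaw shut they are the jacket's axes. Its lug is at 24 to 34 mm height, 114 to 156 mm from the hinge.
- jaw (a joint): Angle of the blue half, rad: 0 = shut against the aluminium half (hard stop), grows as it swings open towards the jacket's -x side (clockwise seen from above; at 1.57 it points along the jacket's -x); at most 1.9. Starts at 1.45 to 1.8. The hinge is stiff (about 0.1 N m of friction): it stays where it is left.
- pin_hole (a point): Centre of the top lug's hole at the lug's upper face, 48 mm above the bench, at y = -135 mm in the jacket's frame. All three holes are 13 mm wide with 2 mm chamfers and line up vertically when the jaw is shut.
- squeeze_point (a point): Point on the parting plane 42 mm above the bench (18 mm below the halves' top), at y = -63.5 mm in the jacket's frame. The shut halves are 46 mm thick across x here and are gripped from above, one finger on each outer face.
- pin_head (a point): Middle of the pin's red round head, 20 mm wide and 44 mm tall, to be gripped from above. Below the head is a round steel shank 10 mm wide and 42 mm long with a tapered tip. z points up along the pin. The pin starts upright in its block; fully home, the underside of the head rests on the top lug and this point is 70 mm above the bench.
- pin_tip (a point): Bottom end of the pin, 64 mm below the middle of the head.
- pin_block: White plastic block, 50 x 50 x 24 mm, fixed; the pin starts standing in its hole with the tip 6 mm above the bench, sunk 18 mm. Origin: centre of the underside.
- bin: Yellow open waste bin, 130 x 130 mm, 60 mm tall, 4 mm walls, fixed. Origin: centre of the underside.
- cork_round (a point): Centre of the cork stub, debris: round, upright, 28 mm wide at the foot and 24 mm at the top, 26 mm tall, 15 g; stands on the bench between the open halves.
- rubber_block (a point): Centre of the brown rubber offcut, debris: 24 mm (its x) by 36 mm (its y), 26 mm tall, this point 12 mm above its underside, 20 g; lies on the bench between the open halves.
- vial_1: Bystander: capped sample vial, 26 mm wide, 55 mm tall. Origin: centre of the underside.
- vial_2: Bystander: another vial like it.
- beaker: Bystander: glass beaker, 68 mm wide, 85 mm tall. Origin: centre of the underside.
- flask: Bystander: conical glass flask, 80 mm wide, 110 mm tall. Origin: centre of the underside.
- spatula: Bystander: steel spatula lying flat, about 180 mm long along its x, 5 mm thick. Origin: its middle, underside.
- eraser: Bystander: white eraser, 50 x 25 x 14 mm. Origin: centre of the underside.
- pin: The loose pin as a whole: origin at the tip, z up along the pin towards the head.

How it is judged:
On the way, in this order (a step that is already met when the one before it is completed fails the run):
1. both bits of debris are in the bin (x of cork_round in the frame of bin between -0.063 and 0.063 m and y of cork_round in the frame of bin between -0.063 and 0.063 m and z of each of cork_round, rubber_block in the frame of bin below 0.055 m and x of rubber_block in the frame of bin between -0.063 and 0.063 m and y of rubber_block in the frame of bin between -0.063 and 0.063 m), for 0.2 s.
2. the blue half is shut (value of joint jaw below 0.03 rad), for 0.2 s.
3. the pin is fully down through the lugs of the shut halves (horizontal distance between pin_tip and pin_hole below 0.004 m and z of pin_tip in the frame of jacket below 0.01 m and angle between pin_head's own z axis and vertical below 0.12 rad and value of joint jaw below 0.035 rad), for 0.2 s.
At the end, for the whole second after the job is handed in: Both bits of debris in the bin; the blue half shut (within 0.02 rad); the pin upright in the lug holes, its head within 4 mm of the top lug; the fingers still squeezing the halves, at least 8 N on the outer face of each (outer plates: jaw_c0 blue, jacket_c0 aluminium) (all of step 1 and horizontal distance between pin_tip and pin_hole below 0.004 m and z of pin_tip in the frame of jacket below 0.01 m and angle between pin_head's own z axis and vertical below 0.12 rad and value of joint jaw below 0.02 rad and contact force between the fingers and jaw_c0 above 8 N and contact force between the fingers and jacket_c0 above 8 N); the arm keeps its last pose, push and grip.
It fails at once if a bystander (vial, beaker, flask, spatula, eraser) is pushed away by more than 30 mm (distance of any of vial_1, vial_2, beaker, flask, spatula, eraser from where it was at the start of the episode above 0.03 m).
It fails at once if a bystander is tipped over (angle between any of vial_1, vial_2, beaker, flask, spatula, eraser's own z axis and vertical above 0.5 rad).
It also fails if it takes over 69 s, if anything falls off the work surface, if the arm or the gripper's body presses on something with over 40 N, if the wrist force passes 120 N, or if a joint passes its speed limit or range.

ROBOT

A 6-joint arm with a two-finger parallel gripper is mounted at the origin on the work surface. World frame = base frame: x ahead of the robot, y to its left, z up, the work surface at z = 0. Lengths are in m, angles in rad, forces in N, time in s.
With the tool pointing down it reaches from about 0.35 to 0.775 m from the base axis. Payload 7.3 kg.
Tool frame: the origin (TCP) lies at the very end of the fingers, on their centre line; the grasp point (between the pads) lies 19 mm behind it (robot.pinch_z is the distance from the TCP to the grasp point, in m); z points along the fingers, y is the line along which they close (so a half turn about z gives the same grasp; the last joint's range is limited). The gripper opens to 92 mm and grips with 3 to 60 N. Pads are 19 mm wide; open, the fingers measure 130 mm over their backs; the gripper's body (75 mm by 190 mm) begins 47 mm behind the grasp point.
Start: joints at [-1.249, 0.342, 1.524, -0, 1.275, -0.146], TCP at [0.237, -0.469, 0.227] pointing down, gripper open.
Joint ranges: [-2.53, 2.53], [-0.77, 2.02], [0.04, 2.7], [-1, 4.14], [0.28, 2.66], [-3.11, 3.11]. Speed limits (rad/s): [2.57, 2.57, 3.14, 3.14, 3.14, 3.14].

INTERFACE

Orientations are given as [roll, pitch, yaw] about the fixed x, y, z axes, in that order (R = Rz(yaw) Ry(pitch) Rx(roll)).
In Python, from cell import robot gives the robot as it stands.
- The arm moves only by the tool move_arm, never from a script. Its argument "motion" is a list of rows, each a list of 6 numbers: the shift along the tool's x, y, z in units of 0.1 m (1.0 is 0.1 m), then the turn, a rotation vector about the tool's x, y, z in units of pi rad (1.0 is pi rad). In form: [[dx, dy, dz, rx, ry, rz], ...]. A call has 1 to 12 rows; each row is the pose to reach, as a shift and turn from the pose commanded when the call began, along the tool's axes at that moment, turning the shorter way round; what a row does not reach only later rows make up. A row lasts 1/8 s, in which the tool goes at most 62.5 mm and 10.7 degrees, less where a joint would pass 70% of its speed; a pose out of reach is approached as far as the arm can. A call with a number of a shift or a turn outside -1 to 1 is refused whole. A call with a gripper value outside its range is refused whole. "fingers" is the opening, from -1 (shut) to 1 (fully open), set as the call begins (left out, the last holds). The fingers move at their own pace and stop on an object; "newtons" is the grip in N (left out, the last holds). Time passes only in rows, so rows that repeat a pose let the fingers close. It gives the time, the measured TCP pose, the force, the opening and the grip force at its end, in the units of the state.
- robot.observe(): the state, without advancing time (a new reading comes with each control period).
- robot.read_camera(name): name is "scene" or "top" or "wrist"; returns a dict with "image" (420x560x3 uint8, red, green, blue), "range_z" (420x560 float32, m along the optical axis (not along the pixel's ray), 0 where there is no reading), "vfov" (degrees; the focal length in pixels is half the picture's height over the tangent of half this angle, whatever the lens; pixels are square), "cx", "cy" (the principal point, pixels), "extrinsics" (4x4, takes a point from camera to world coordinates); the wrist camera has in their place "hand_eye" (4x4, takes a point from camera to tool coordinates, whose origin is the TCP and whose axes are the flange's). Camera axes: x right, y up, looking along -z (the intrinsics and any distortion apply to the point x, -y, -z); pixel columns grow to the right and rows downward; lengths in m; the calibration is good to about 2 mm. A picture is of the moment at which its call begins: read the wrist's pose just before it.
- robot.hand_in(): hands the job in; it is judged then, once.
The state is a dict: "time": time; "qpos": joint angles; "qvel": joint speeds; "joint_efforts": joint torques, N m; "tool_pos": TCP position; "tool_rot": TCP orientation; "contact_force": force on the tool from outside, world axes, zero at the start; "torque": the same for the moment, N m; "opening": finger opening in m; "grip_force": force on a finger pad.
Only numpy, scipy, OpenCV 4.12 (cv2) and the standard library are available. Lean on these libraries where they do the work, as an engineer would, in place of code of your own. Each camera call takes 0.05 s, during which the arm holds its last target. There are 200 camera calls.

## Working session

There is one attempt and no reset: what is moved stays moved. The work goes in short steps, Python scripts to look and compute and a tool call to move; the robot and the scene stay as the last step left them, time stands still between calls to the robot, and variables do not carry over. Pictures are saved under pics/ and viewed, at most 10 in all, crops included, and the job is handed in when it is done.

Besides the shell and the picture viewer there is one more tool, called after "Request:" as name(argument=value, ...) on one line, values as JSON. move_arm: Moves the arm, as the interface text tells. Shifts and turns lie within -1 to 1; 1 stands for 0.1 m of shift or pi rad of turn. Its arguments: {"type":"object","properties":{"motion":{"type":"array"},"fingers":{"type":"number"},"newtons":{"type":"number"}},"required":["motion"]}

```bash
ls; mkdir -p pics; cat > h.py <<'E'
import numpy as np, cv2
from cell import robot
from scipy.spatial.transform import Rotation as R
def cam(n):
    s=robot.observe(); c=robot.read_camera(n); im=c["image"]; H,W=im.shape[:2]
    f=H/2/np.tan(np.radians(c["vfov"])/2)
    if n=="wrist":
        T=np.eye(4);T[:3,:3]=R.from_euler('xyz',s["tool_rot"]).as_matrix();T[:3,3]=s["tool_pos"];E=T@c["hand_eye"]
    else: E=c["extrinsics"]
    z=c["range_z"]; v,u=np.mgrid[:H,:W]
    P=np.stack([(u-c["cx"])/f*z,-(v-c["cy"])/f*z,-z],-1)@E[:3,:3].T+E[:3,3]
    P[z==0]=np.nan
    return im,P,c,E,f
def ray(c,E,f,u,v,h):
    d=E[:3,:3]@np.array([(u-c["cx"])/f,-(v-c["cy"])/f,-1]); return E[:3,3]+d*(h-E[2,3])/d[2]
def save(n,im): cv2.imwrite("pics/"+n,cv2.cvtColor(im,cv2.COLOR_RGB2BGR))
E
python3 - <<'E'
from h import *
for n in("top","scene"):
    im,P,c,E,f=cam(n); save(n+"1.png",im); np.savez(n+".npz",im=im,P=P,E=E,f=f)
    print(n,{k:v for k,v in c.items() if k not in("image","range_z","extrinsics")},E.round(3).tolist(),f, np.isnan(P[...,0]).mean())
print(robot.observe())
E
```

```text
pics
top {'vfov': 50.49113578719972, 'cx': 276.05576328747736, 'cy': 206.32571244184825} [[0.029, 0.997, -0.077, 0.525], [-0.999, 0.028, -0.021, -0.062], [-0.019, 0.078, 0.997, 1.175], [0.0, 0.0, 0.0, 1.0]] 445.3530014102453 0.004230442176870748
scene {'vfov': 53.5508737834811, 'cx': 283.906519214952, 'cy': 211.45502829716682} [[-0.572, -0.536, 0.621, 1.286], [0.82, -0.363, 0.442, 0.432], [-0.011, 0.762, 0.647, 0.762], [0.0, 0.0, 0.0, 1.0]] 416.1725712576671 0.005701530612244898
{'time': 0.1, 'qpos': array([-1.24900808e+00,  3.42686763e-01,  1.52492146e+00,  1.05670670e-05,
        1.27542254e+00, -1.45959603e-01]), 'qvel': array([-0.0020716 , -0.0010249 , -0.00632958, -0.00023351,  0.00231661,
       -0.00100981]), 'joint_efforts': array([ 1.84245015e-03, -4.32004380e+01, -2.44693619e+01,  7.19704432e-02,
        5.25564118e-02, -4.80679773e-05]), 'tool_pos': array([ 0.23663396, -0.46823184,  0.22609698]), 'tool_rot': array([-3.14017131e+00, -2.19158435e-04,  4.67744611e-01]), 'contact_force': array([0.95500926, 0.25039016, 0.41975612]), 'torque': array([-0.01098808,  0.03880066, -0.00754315]), 'grip_force': 0.0, 'opening': 0.09215953177254475}
```

View pics/top1.png

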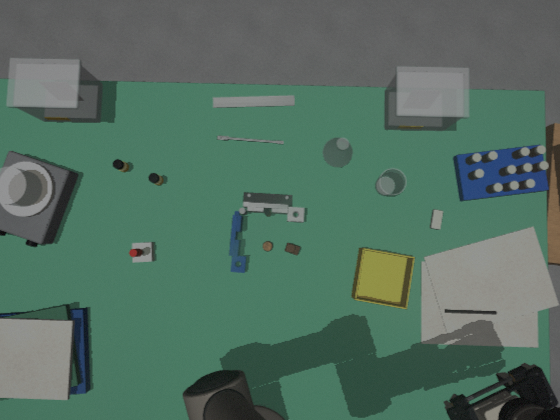

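View pics/scene1.png

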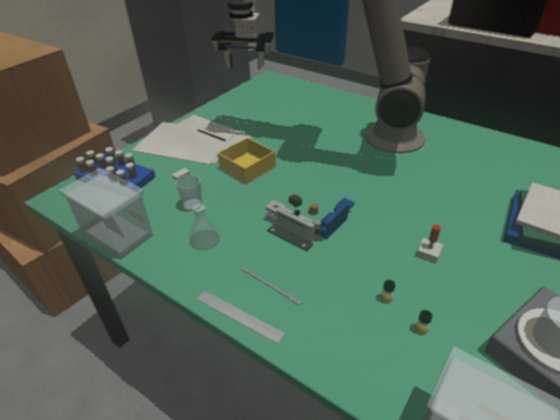

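The top view (up = +x, left = +y) shows the hinge at (243,211), aluminium half to lug (297,214), blue half down to (238,264), cork (268,246), rubber (293,249), bin (384,278) and the pin in its block (137,253). Next I'll measure each of these.

```bash
python3 - <<'E'
from h import *
D=np.load("top.npz");im,P=D["im"],D["P"]
hsv=cv2.cvtColor(im,cv2.COLOR_RGB2HSV)
z=P[...,2]
for n,(u,v) in dict(bench1=(320,230),bench2=(180,300),cork=(268,246),rub=(293,249),bin=(384,278),pin=(135,253),block=(146,245),bluelug=(238,264),lug=(297,214),hinge=(243,211),al1=(255,198),al2=(285,199)).items(): print(n,P[v,u].round(4))
def comp(name,box,m):
    x0,y0,x1,y1=box; k=np.zeros(z.shape,bool);k[y0:y1,x0:x1]=True;k&=m
    p=P[k]; r=cv2.minAreaRect(p[:,:2].astype(np.float32)); print(name,k.sum(),"mean",p.mean(0).round(4),"rect",np.round(r[0],4),np.round(r[1],4),round(r[2],1))
g=z>0.012
comp("cork",(258,238,278,256),z>0.018)
comp("rub",(282,238,305,260),z>0.018)
comp("bin",(345,240,420,315),z>0.045)
comp("block",(125,235,160,270),(z>0.015)&(z<0.035))
comp("pinhead",(120,240,160,270),(hsv[...,1]>150)&((hsv[...,0]<8)|(hsv[...,0]>172))&(z>0.04))
comp("blue",(225,205,252,256),z>0.048)
comp("al",(235,185,293,215),z>0.05)
comp("lug",(286,200,310,225),z>0.035)
E
```

```text
bench1 [ 0.5567 -0.1553  0.0016]
bench2 [0.3638 0.2055 0.0026]
cork [ 0.5111 -0.0208  0.028 ]
rub [ 0.5054 -0.0851  0.0295]
bin [ 0.4369 -0.3237  0.0029]
pin [0.4854 0.3004 0.0917]
block [0.5044 0.2953 0.0247]
bluelug [nan nan nan]
lug [ 0.5971 -0.0938  0.002 ]
hinge [0.5972 0.0434 0.0614]
al1 [0.6357 0.0179 0.0095]
al2 [ 0.6358 -0.0611  0.0036]
cork 72 mean [ 0.5111 -0.0193  0.0264] rect [ 0.5111 -0.0194] [0.0205 0.0231] 1.7
rub 117 mean [ 0.5061 -0.0828  0.0242] rect [ 0.506  -0.0834] [0.0352 0.0232] 71.1
bin 492 mean [ 0.4369 -0.316   0.0575] rect [ 0.4408 -0.3134] [0.1323 0.1301] 81.7
block 324 mean [0.4867 0.3003 0.0245] rect [0.4861 0.3044] [0.0498 0.0513] 5.4
pinhead 44 mean [0.4872 0.3042 0.093 ] rect [0.4877 0.3045] [0.0147 0.018 ] 2.1
blue 413 mean [0.5471 0.0574 0.0604] rect [0.5514 0.0566] [0.0397 0.1354] 75.6
al 428 mean [ 0.6075 -0.0123  0.0603] rect [ 0.6059 -0.0131] [0.1286 0.0295] 89.1
lug 239 mean [ 0.5956 -0.0872  0.0496] rect [ 0.5961 -0.0859] [0.0486 0.0396] 83.5
```

Request:
move_arm(motion=[[0.42,-0.25,-0.25,0,0,0],[0.85,-0.5,-0.5,0,0,0],[0.85,-0.5,-0.5,0,0,0]])

```text
time: 0.48
tool_pos: [0.2918, -0.3841, 0.2786]
tool_rot: [3.138, -0.001, 0.471]
contact_force: [-0.0, -0.5, 0.8]
opening: 0.0918
grip_force: 0.0
```

Request:
move_arm(motion=[[0.42,-0.25,0,0,0,0],[0.85,-0.5,0,0,0,0],[0.85,-0.5,0,0,0,0]])

```text
time: 0.85
tool_pos: [0.3441, -0.3009, 0.2761]
tool_rot: [-3.14, 0.0, 0.471]
contact_force: [-0.6, 0.2, 0.1]
opening: 0.0921
grip_force: 0.0
```

Request:
move_arm(motion=[[0.42,-0.25,0,0,0,0],[0.85,-0.5,0,0,0,0],[0.85,-0.5,0,0,0,0]])

```text
time: 1.23
tool_pos: [0.3973, -0.2189, 0.2762]
tool_rot: [-3.141, 0.0, 0.471]
contact_force: [0.7, 0.1, -0.2]
opening: 0.0919
grip_force: 0.0
```

Request:
move_arm(motion=[[0.42,-0.25,0,0,0,0],[0.85,-0.5,0,0,0,0],[0.85,-0.5,0,0,0,0]])

```text
time: 1.6
tool_pos: [0.4507, -0.1366, 0.2761]
tool_rot: [-3.141, 0.001, 0.47]
contact_force: [-0.5, -0.1, 0.7]
opening: 0.0918
grip_force: 0.0
```

Request:
move_arm(motion=[[0.3,-0.2,0,0,0,-0.058],[0.6,-0.4,0,0,0,-0.116],[0.85,-0.5,0,0,0,-0.174],[0.85,-0.5,0,0,0,-0.232],[0.85,-0.5,0,0,0,-0.29],[0.85,-0.5,0,0,0,-0.348],[0.85,-0.5,0,0,0,-0.348]])

```text
time: 2.48
tool_pos: [0.5031, -0.0562, 0.2763]
tool_rot: [-3.141, 0.001, 1.557]
contact_force: [-0.3, -0.2, 0.6]
opening: 0.0918
grip_force: 0.0
```

```bash
python3 - <<'E'
from h import *
s=robot.observe();print(s["time"],s["tool_pos"],s["tool_rot"],s["qpos"].round(2))
im,P,c,E,f=cam("wrist"); save("w1.png",im); np.savez("w1.npz",im=im,P=P,E=E,f=f)
print(E.round(3),f,c["hand_eye"].round(3),c["cx"],c["cy"])
E
```

```text
2.475 [ 0.50305706 -0.05621745  0.27629568] [-3.14076848e+00  7.79925291e-04  1.55721652e+00] [-0.26  0.27  1.48 -0.    1.38 -0.25]
[[ 1.     0.013  0.004  0.504]
 [-0.013  0.97   0.245  0.011]
 [-0.001 -0.245  0.97   0.434]
 [ 0.     0.     0.     1.   ]] 323.94054962364095 [[ 0.     0.97   0.244  0.067]
 [ 1.    -0.     0.     0.   ]
 [ 0.     0.244 -0.97  -0.158]
 [ 0.     0.     0.     1.   ]] 280.0913946072724 209.17439254368261
```

View pics/w1.png

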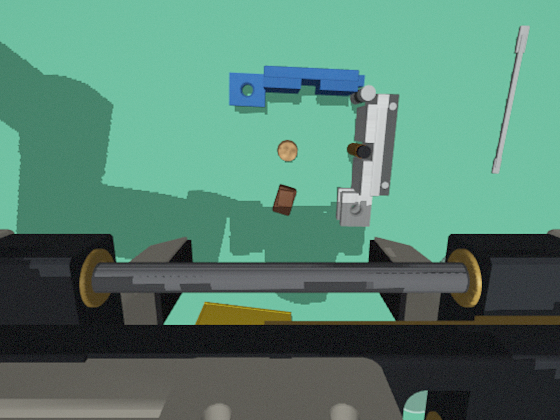

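The wrist view (right = +x, up = +y) shows the cork at (288,151), rubber at (285,200), pin lug hole at (355,209), hinge at (367,93) and blue lug hole at (248,89). I'll measure from the range data.

```bash
python3 - <<'E'
from h import *
D=np.load("w1.npz");im,P=D["im"],D["P"]
z=P[...,2]; hsv=cv2.cvtColor(im,cv2.COLOR_RGB2HSV)
print("bench",P[180,200],P[120,450])
def comp(name,box,m):
    x0,y0,x1,y1=box; k=np.zeros(z.shape,bool);k[y0:y1,x0:x1]=True;k&=m
    p=P[k]; r=cv2.minAreaRect(p[:,:2].astype(np.float32)); print(name,k.sum(),"med z",np.median(p[:,2]).round(4),"rect",np.round(r[0],4),np.round(r[1],4),round(r[2],1))
    return p
comp("cork",(272,135,304,168),z>0.022)
comp("rub",(265,178,305,225),z>0.021)
p=comp("bluetop",(255,55,362,100),(z>0.055)&(z<0.067))
p=comp("altop",(350,105,385,190),(z>0.055)&(z<0.0625))
l=comp("lugtop",(330,185,378,230),(z>0.043)&(z<0.053))
# aluminium outer edge: high-x edge of top per y bin
a=p
ys=np.arange(a[:,1].min()+.005,a[:,1].max()-.005,.004)
e=np.array([[a[abs(a[:,1]-y)<.002,0].max(),y] for y in ys]); print("outer edge fit",np.polyfit(e[:,1],e[:,0],1),e[:,1].min(),e[:,1].max())
k=(z>0.055)&(z<0.067)
for n,(u,v) in dict(hinge=(367,93),lughole=(355,209),bl=(248,89),vial=(362,150)).items(): print(n,P[v,u].round(4))
g=cv2.cvtColor(im,cv2.COLOR_RGB2GRAY)
cv2.imwrite("pics/crop.png",cv2.resize(cv2.cvtColor(im[60:235,220:420],cv2.COLOR_RGB2BGR),(800,700))[:600])
E
```

```text
bench [ 0.39463939 -0.05670909  0.00051087] [ 7.23456631e-01  1.71077725e-02 -8.78388453e-05]
cork 294 med z 0.0262 rect [ 0.513  -0.0182] [0.0236 0.0229] 17.1
rub 293 med z 0.0258 rect [ 0.5083 -0.0826] [0.0338 0.0222] 71.4
bluetop 1923 med z 0.0601 rect [0.5408 0.0612] [0.0267 0.109 ] 83.8
altop 1517 med z 0.0601 rect [ 0.6064 -0.0138] [0.0946 0.0306] 88.0
lugtop 915 med z 0.0481 rect [ 0.5963 -0.0841] [0.0522 0.0366] 88.6
outer edge fit [-0.00205883  0.6203585 ] -0.05608038404278608 0.027919615957213997
hinge [0.5988 0.0458 0.0617]
lughole [ 0.6013 -0.0951  0.0192]
bl [4.638e-01 5.830e-02 4.000e-04]
vial [ 0.5956 -0.0151  0.0646]
```

Request:
move_arm(motion=[[0.2,0.05,0.5,0,0,0],[0.38,0.09,1.0,0,0,0]])

```text
time: 2.78
tool_pos: [0.5131, -0.0169, 0.1759]
tool_rot: [3.14, 0.001, 1.556]
contact_force: [0.1, -0.8, -0.1]
opening: 0.0917
grip_force: 0.0
```

Request:
move_arm(motion=[[0,0,0.5,0,0,0],[0,0,1.0,0,0,0]])

```text
time: 3.02
tool_pos: [0.5128, -0.0168, 0.0753]
tool_rot: [3.141, 0.001, 1.557]
contact_force: [1.4, 0.5, -0.3]
opening: 0.092
grip_force: 0.0
```

Request:
move_arm(motion=[[0,0,0.35,0,0,0],[0,0,0.68,0,0,0],[0,0,0.68,0,0,0]])

```text
time: 3.4
tool_pos: [0.511, -0.0166, 0.0067]
tool_rot: [-3.136, -0.001, 1.557]
contact_force: [0.0, 1.1, 0.2]
opening: 0.0917
grip_force: 0.0
```

Request:
move_arm(motion=[[0,0,0,0,0,0],[0,0,0,0,0,0],[0,0,0,0,0,0],[0,0,0,0,0,0],[0,0,0,0,0,0]], fingers=-1, newtons=15)

```text
time: 4.03
tool_pos: [0.5129, -0.0159, 0.009]
tool_rot: [3.141, 0.0, 1.561]
contact_force: [-0.6, -0.4, 0.3]
opening: 0.0461
grip_force: 0.0
```

Request:
move_arm(motion=[[0,0,-0.4,0,0,0],[0,0,-0.9,0,0,0],[0,0,-0.9,0,0,0]])

```text
time: 4.4
tool_pos: [0.5152, -0.0163, 0.1023]
tool_rot: [3.134, 0.001, 1.561]
contact_force: [0.3, -0.2, -0.2]
opening: 0.0163
grip_force: 0.0
```

```bash
cat >> h.py <<'E'
def blob(P,c,r,z0,z1=.2):
    k=(np.hypot(P[...,0]-c[0],P[...,1]-c[1])<r)&(P[...,2]>z0)&(P[...,2]<z1); p=P[k]
    if len(p)<10: return len(p)
    q=cv2.minAreaRect(p[:,:2].astype(np.float32)); return len(p),np.round(q[0],4),np.round(q[1],4),round(q[2],1),np.median(p[:,2]).round(4)
E
python3 - <<'E'
from h import *
im,P,c,E,f=cam("top"); print(blob(P,(.512,-.018),.03,.018,.035))
im,P,c,E,f=cam("scene"); print(blob(P,(.512,-.018),.03,.018,.035)); save("s2.png",im[150:270,240:400])
im,P,c,E,f=cam("wrist"); print(blob(P,(.512,-.018),.03,.018,.035)); 
E
```

```text
0
(60, array([ 0.5145, -0.0188]), array([0.024, 0.023]), 48.7, np.float64(0.0253))
(849, array([ 0.5125, -0.0177]), array([0.0236, 0.024 ]), 81.5, np.float64(0.0261))
```

Request:
move_arm(motion=[[0,0,0,0,0,0],[0,0,0,0,0,0],[0,0,0,0,0,0],[0,0,0,0,0,0],[-0.02,0,0.3,0,0,0],[-0.02,0,0.6,0,0,0],[-0.02,0,0.95,0,0,0],[-0.02,0,0.97,0,0,0]], fingers=0.2)

```text
time: 5.55
tool_pos: [0.5126, -0.0179, 0.0007]
tool_rot: [-3.141, -0.0, 1.561]
contact_force: [-0.2, 0.2, -0.2]
opening: 0.0551
grip_force: 0.0
```

Request:
move_arm(motion=[[0,0,0,0,0,0],[0,0,0,0,0,0],[0,0,0,0,0,0],[0,0,0,0,0,0],[0,0,0,0,0,0],[0,0,0,0,0,0],[0,0,0,0,0,0]], fingers=-1, newtons=15)

```text
time: 6.42
tool_pos: [0.5129, -0.018, 0.0019]
tool_rot: [3.141, 0.0, 1.561]
contact_force: [-0.5, 0.9, 4.7]
opening: 0.0263
grip_force: 15.1
```

Request:
move_arm(motion=[[0,0,-0.5,0,0,0],[0,0,-1.0,0,0,0]])

```text
time: 6.68
tool_pos: [0.5121, -0.0179, 0.1022]
tool_rot: [-3.139, -0.0, 1.561]
contact_force: [0.5, -0.2, 0.6]
opening: 0.0261
grip_force: 14.9
```

Request:
move_arm(motion=[[-0.5,-0.1,0,0,0,0],[-1.0,-0.25,0,0,0,0]])

```text
time: 6.92
tool_pos: [0.487, -0.1185, 0.1024]
tool_rot: [3.14, 0.001, 1.563]
contact_force: [0.9, -0.3, -0.7]
opening: 0.026
grip_force: 14.9
```

Request:
move_arm(motion=[[-0.5,-0.1,0,0,0,0],[-1.0,-0.25,0,0,0,0]])

```text
time: 7.18
tool_pos: [0.4603, -0.2189, 0.1016]
tool_rot: [3.141, 0.0, 1.561]
contact_force: [0.2, -0.2, 0.7]
opening: 0.026
grip_force: 14.9
```

Request:
move_arm(motion=[[-0.5,-0.1,0,0,0,0],[-0.77,-0.23,0,0,0,0],[-0.77,-0.23,0.4,0,0,0],[-0.77,-0.23,0.4,0,0,0]])

```text
time: 7.68
tool_pos: [0.4351, -0.293, 0.0594]
tool_rot: [-3.137, -0.004, 1.56]
contact_force: [-0.2, 0.2, 0.5]
opening: 0.0261
grip_force: 14.9
```

Request:
move_arm(motion=[[0,0,0,0,0,0],[0,0,0,0,0,0],[0,0,0,0,0,0]], fingers=0.2)

```text
time: 8.05
tool_pos: [0.4376, -0.2943, 0.0627]
tool_rot: [3.14, 0.001, 1.562]
contact_force: [0.2, -0.4, 0.0]
opening: 0.0515
grip_force: 0.0
```

```bash
python3 - <<'E'
from h import *
for n in("top","scene","wrist"):
    im,P,c,E,f=cam(n); 
    if n=="scene":save("s3.png",cv2.resize(im[120:270,190:400],None,fx=3,fy=3))
    print(n,blob(P,(.508,-.0826),.03,.018,.035),P.shape)
    hsv=cv2.cvtColor(im,cv2.COLOR_RGB2HSV)
E
```

```text
top (119, array([ 0.5062, -0.0835]), array([0.0351, 0.0236]), 73.1, np.float64(0.0241)) (420, 560, 3)
scene (73, array([ 0.5094, -0.0841]), array([0.0379, 0.024 ]), 74.5, np.float64(0.0241)) (420, 560, 3)
wrist 0 (420, 560, 3)
```

View pics/s3.png

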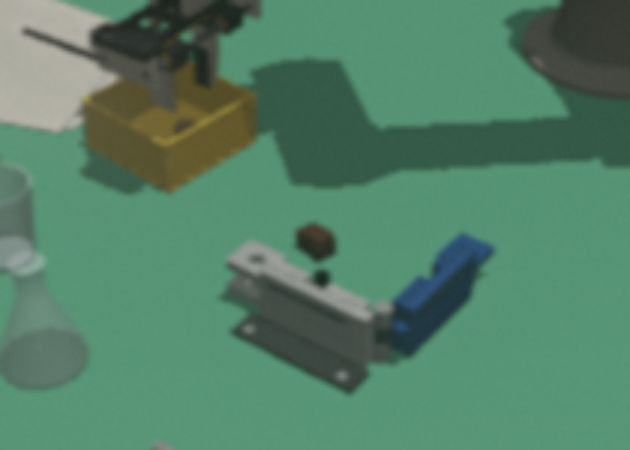

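The picture shows the cork in the bin, near (182,125), and the rubber still at (315,240). The rubber is next.

Request:
move_arm(motion=[[0,0,-0.5,0,0,0],[0.5,0.2,-0.55,0,0,0],[1.0,0.35,-0.55,0,0,0]])

```text
time: 8.57
tool_pos: [0.4739, -0.1941, 0.1179]
tool_rot: [3.139, 0.001, 1.559]
contact_force: [0.4, 0.4, -0.5]
opening: 0.0552
grip_force: 0.0
```

Request:
move_arm(motion=[[0.5,0.15,0,0,0,0],[1.0,0.3,0,0,0,0.05],[1.0,0.33,0,0,0,0.099],[1.0,0.33,0,0,0,0.099]])

```text
time: 9.07
tool_pos: [0.5072, -0.0943, 0.1169]
tool_rot: [3.141, 0.0, 1.253]
contact_force: [0.8, 0.2, 0.4]
opening: 0.0552
grip_force: 0.0
```

```bash
python3 - <<'E'
from h import *
s=robot.observe();print(s["time"],s["tool_pos"],s["tool_rot"],s["opening"])
im,P,c,E,f=cam("wrist"); print(blob(P,(.508,-.083),.03,.018,.035))
E
```

```text
9.075 [ 0.50720477 -0.09427793  0.11685113] [3.14122487e+00 2.08897483e-04 1.25299511e+00] 0.05516379397254988
(1259, array([ 0.5079, -0.083 ]), array([0.0358, 0.024 ]), 71.6, np.float64(0.0249))
```

Request:
move_arm(motion=[[0.11,-0.03,0.5,0,0,0],[0.11,-0.03,1.0,0,0,0]])

```text
time: 9.38
tool_pos: [0.5079, -0.084, 0.0162]
tool_rot: [3.139, 0.0, 1.252]
contact_force: [0.4, -0.2, -0.5]
opening: 0.0549
grip_force: 0.0
```

Request:
move_arm(motion=[[0,0,0.13,0,0,0],[0,0,0.13,0,0,0]])

```text
time: 9.62
tool_pos: [0.5075, -0.0841, 0.0038]
tool_rot: [-3.141, 0.0, 1.25]
contact_force: [-0.5, 0.6, 0.3]
opening: 0.055
grip_force: 0.0
```

Request:
move_arm(motion=[[0,0,0,0,0,0],[0,0,0,0,0,0],[0,0,0,0,0,0],[0,0,0,0,0,0],[0,0,0,0,0,0],[0,0,0,0,0,0],[0,0,0,0,0,0]], fingers=-1)

```text
time: 10.5
tool_pos: [0.5079, -0.0836, 0.0043]
tool_rot: [3.141, 0.0, 1.25]
contact_force: [-1.0, -0.1, 6.2]
opening: 0.0239
grip_force: 15.0
```

Request:
move_arm(motion=[[0,0,-0.5,0,0,0],[0,0,-1.0,0,0,0]])

```text
time: 10.75
tool_pos: [0.5071, -0.0833, 0.1044]
tool_rot: [-3.14, 0.0, 1.25]
contact_force: [0.3, 0.4, -0.5]
opening: 0.024
grip_force: 15.0
```

Request:
move_arm(motion=[[-0.5,0.05,0,0,0,0],[-1.0,0.1,0,0,0,0]])

```text
time: 11.0
tool_pos: [0.4857, -0.1823, 0.1046]
tool_rot: [3.14, 0.0, 1.252]
contact_force: [-0.4, 0.2, -0.1]
opening: 0.0237
grip_force: 15.0
```

Request:
move_arm(motion=[[-0.5,0.05,0,0,0,0],[-1.0,0.07,0,0,0,0]])

```text
time: 11.25
tool_pos: [0.4602, -0.2801, 0.1037]
tool_rot: [3.141, 0.0, 1.25]
contact_force: [1.0, 0.2, -0.1]
opening: 0.0236
grip_force: 15.0
```

Request:
move_arm(motion=[[-0.54,0,0,0,0,0],[-0.54,0,0.35,0,0,0],[-0.54,0,0.35,0,0,0]])

```text
time: 11.62
tool_pos: [0.4418, -0.3289, 0.0665]
tool_rot: [-3.136, -0.003, 1.249]
contact_force: [0.1, 0.5, 0.2]
opening: 0.0237
grip_force: 15.0
```

Request:
move_arm(motion=[[0,0,0,0,0,0],[0,0,0,0,0,0],[0,0,0,0,0,0]], fingers=0.2)

```text
time: 12.0
tool_pos: [0.4443, -0.3297, 0.0697]
tool_rot: [3.14, 0.001, 1.251]
contact_force: [-0.3, 0.4, -0.2]
opening: 0.0493
grip_force: 0.0
```

Request:
move_arm(motion=[[0,0,-0.4,0,0,0],[0,0,-0.8,0,0,0]], fingers=-1)

```text
time: 12.25
tool_pos: [0.4437, -0.3295, 0.1499]
tool_rot: [-3.141, -0.0, 1.251]
contact_force: [0.0, -0.8, -0.4]
opening: 0.0386
grip_force: 0.0
```

```bash
python3 - <<'E'
from h import *
s=robot.observe();print(s["time"],s["tool_pos"],s["tool_rot"],s["opening"])
im,P,c,E,f=cam("scene"); save("s4.png",cv2.resize(im[120:270,190:400],None,fx=3,fy=3))
print(blob(P,(.44,-.313),.055,.012,.04))
E
```

```text
12.25 [ 0.4436625  -0.32947418  0.14988756] [-3.14119054e+00 -1.45803352e-04  1.25061992e+00] 0.03855407437700328
(115, array([ 0.4436, -0.3182]), array([0.0317, 0.0664]), 1.0, np.float64(0.0254))
```

View pics/s4.png

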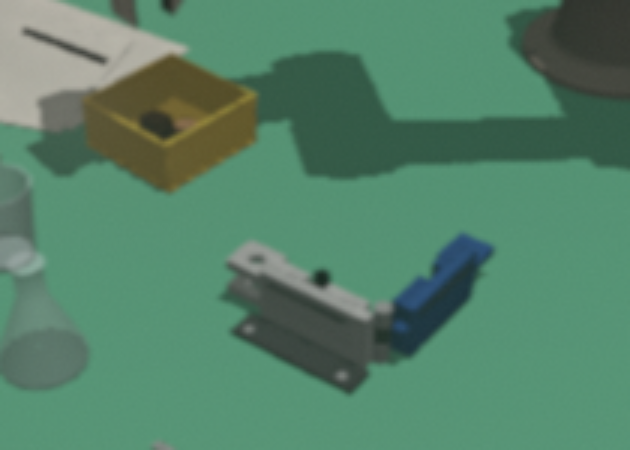

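The picture shows both bits of debris in the bin, at about (155,123) and (185,125). Next I fly over to the outer side of the blue half.

Request:
move_arm(motion=[[0.44,-0.07,0,0,0,0],[0.88,-0.13,0,0,0,0]])

```text
time: 12.55
tool_pos: [0.4593, -0.2414, 0.1493]
tool_rot: [3.14, 0.0, 1.249]
contact_force: [0.4, -0.0, -0.1]
opening: 0.0147
grip_force: 0.0
```

Request:
move_arm(motion=[[0.44,-0.07,0,0,0,0],[0.88,-0.13,0,0,0,0]])

```text
time: 12.8
tool_pos: [0.4747, -0.1531, 0.1492]
tool_rot: [3.14, 0.0, 1.25]
contact_force: [0.6, 0.1, -0.3]
opening: 0.0007
grip_force: 0.0
```

Request:
move_arm(motion=[[0.44,-0.07,0,0,0,0],[0.88,-0.13,0,0,0,0]])

```text
time: 13.05
tool_pos: [0.4901, -0.0654, 0.1492]
tool_rot: [3.14, 0.0, 1.251]
contact_force: [0.5, -0.4, -0.7]
opening: 0.0005
grip_force: 0.0
```

Request:
move_arm(motion=[[0.44,-0.07,0,0,0,0],[0.88,-0.13,0,0,0,0]])

```text
time: 13.3
tool_pos: [0.5055, 0.0222, 0.1492]
tool_rot: [3.14, -0.0, 1.251]
contact_force: [0.8, 0.2, 0.2]
opening: 0.0007
grip_force: 0.0
```

Request:
move_arm(motion=[[0.44,-0.07,0,0,0,-0.034],[0.88,-0.13,0,0,0,-0.067],[0.88,-0.13,0,0,0,-0.067]])

```text
time: 13.68
tool_pos: [0.5208, 0.111, 0.149]
tool_rot: [3.141, -0.001, 1.465]
contact_force: [0.2, -0.1, -0.6]
opening: 0.0003
grip_force: 0.0
```

```bash
cat > arc.py <<'E'
import sys
from h import *
# usage: arc.py d a0 a1 n r : rows of (tool shift, turn) for the sweep from angle a0 to a1
def rows(H,ps,d,r,A,z):
    s=robot.observe(); R0=R.from_euler('xyz',s["tool_rot"]); p0=s["tool_pos"]
    for a in A:
        u=np.array([-np.sin(a-ps),-np.cos(a-ps)]);n=np.array([-np.cos(a-ps),np.sin(a-ps)])
        t=np.r_[H+r*u+(0.023+d)*n,z]
        q=(R0.inv()*R.from_euler('xyz',[np.pi,0,np.pi-a+ps])).as_rotvec()
        print(round(a,3),np.r_[R0.inv().apply(t-p0)/.1,q/np.pi].round(3).tolist())
E
python3 - <<'E'
from h import *
s=robot.observe();print(s["time"],s["tool_pos"],s["tool_rot"],s["opening"])
im,P,c,E,f=cam("wrist"); save("w5.png",im)
hsv=cv2.cvtColor(im,cv2.COLOR_RGB2HSV)
k=(hsv[...,0]>100)&(hsv[...,0]<130)&(hsv[...,1]>130)&(abs(P[...,2]-.06)<.004)
p=P[k];q=cv2.minAreaRect(p[:,:2].astype(np.float32));print(k.sum(),q)
for l,(lo,hi) in dict(y=(0,0)).items():
    b=p[:,:2]; xs=np.arange(b[:,0].min()+.006,b[:,0].max()-.006,.004)
    e=np.array([[x,b[abs(b[:,0]-x)<.002,1].max()] for x in xs]); m=np.polyfit(e[:,0],e[:,1],1); print("outer edge y=",m,xs[0],xs[-1])
E
```

```text
13.675 [0.52082105 0.11097499 0.14898158] [ 3.14053760e+00 -5.15099151e-04  1.46547703e+00] 0.00034904950118251794
0 ((0.0, 0.0), (0.0, 0.0), 0.0)Traceback (most recent call last):
  File "<stdin>", line 8, in <module>
    return umr_minimum(a, axis, None, out, keepdims, initial, where)
ValueError: zero-size array to reduction operation minimum which has no identity
```

View pics/w5.png

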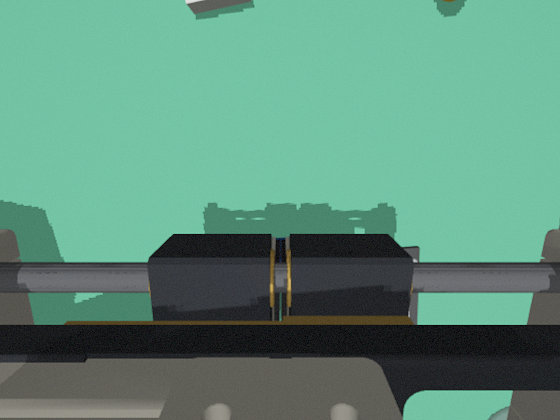

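The wrist view has the jaw hidden behind the closed fingers. I'll use the earlier w1 data for the jaw's outer face instead.

```bash
python3 - <<'E'
from h import *
D=np.load("w1.npz");im,P=D["im"],D["P"]
k=np.zeros(P.shape[:2],bool);k[55:100,255:362]=1
p=P[k&(abs(P[...,2]-.06)<.003)][:,:2]
xs=np.arange(p[:,0].min()+.008,p[:,0].max()-.008,.004)
e=np.array([[x,p[abs(p[:,0]-x)<.002,1].max(),p[abs(p[:,0]-x)<.002,1].min()] for x in xs]); m=np.polyfit(e[:,0],e[:,1],1);print(m,e[:,2].round(3),np.arctan(-m[0]),xs[0],xs[-1])
a=np.pi/2+np.arctan(-m[0]); print("a",a)
from arc import rows
H=np.array([.598,.047])
rows(H,0,.02,.085,[a],.03)
E
```

```text
[-0.05969954  0.10438081] [0.053 0.053 0.053 0.052 0.052 0.052 0.052 0.052 0.051 0.061 0.061 0.061
 0.06  0.051 0.05  0.05  0.05  0.049 0.049 0.049 0.048 0.048 0.048] 0.059628762572855494 0.4938589426941617 0.5818589426941618
a 1.630425089367752
1.63 [-0.149, -0.034, 1.189, 0.0, 0.0, -0.015]
```

Request:
move_arm(motion=[[0,0,0.5,0,0,0],[0,0,1.0,0,0,0]])

```text
time: 13.98
tool_pos: [0.5212, 0.1071, 0.0484]
tool_rot: [3.139, -0.0, 1.459]
contact_force: [0.2, 0.4, -0.1]
opening: 0.0004
grip_force: 0.0
```

Request:
move_arm(motion=[[0,0,0.19,0,0,0],[0,0,0.19,0,0,0]])

```text
time: 14.22
tool_pos: [0.5196, 0.107, 0.0285]
tool_rot: [-3.138, 0.001, 1.459]
contact_force: [-0.9, -0.6, 1.8]
opening: 0.0007
grip_force: 0.0
```

```bash
python3 - <<'E'
from arc import *
rows(np.array([.598,.0465]),0,.0095,.085,np.linspace(1.63,0.75,7),.03)
E
```

```text
1.63 [-0.234, -0.019, -0.014, -0.001, 0.0, -0.017]
1.483 [-0.363, -0.051, -0.014, -0.001, 0.0, -0.064]
1.337 [-0.496, -0.063, -0.014, -0.001, 0.0, -0.11]
1.19 [-0.629, -0.056, -0.014, -0.001, 0.0, -0.157]
1.043 [-0.76, -0.029, -0.014, -0.001, -0.0, -0.204]
0.897 [-0.885, 0.016, -0.014, -0.001, -0.0, -0.25]
0.75 [-1.003, 0.079, -0.014, -0.001, -0.0, -0.297]
```

Request:
move_arm(motion=[[-0.235,-0.02,0,0,0,-0.017],[-0.363,-0.051,0,0,0,-0.064],[-0.496,-0.063,0,0,0,-0.11],[-0.629,-0.056,0,0,0,-0.157],[-0.76,-0.03,0,0,0,-0.204],[-0.885,0.016,0,0,0,-0.25],[-1.0,0.08,0,0,0,-0.297],[-1.0,0.08,0,0,0,-0.297]])

```text
time: 15.22
tool_pos: [0.5188, 0.0066, 0.0312]
tool_rot: [3.14, 0.003, 2.39]
contact_force: [0.4, -0.2, -0.8]
opening: 0.0005
grip_force: 0.0
```

```bash
python3 - <<'E'
from arc import *
rows(np.array([.598,.0465]),0,.0095,.085,np.linspace(.6,0,5),.03)
E
```

```text
0.6 [-0.114, -0.057, 0.012, 0.0, 0.001, -0.048]
0.45 [-0.249, -0.076, 0.012, 0.0, 0.001, -0.096]
0.3 [-0.385, -0.074, 0.013, 0.0, 0.001, -0.144]
0.15 [-0.52, -0.052, 0.013, 0.0, 0.001, -0.191]
0.0 [-0.65, -0.011, 0.013, 0.0, 0.001, -0.239]
```

Request:
move_arm(motion=[[-0.114,-0.057,0,0,0,-0.048],[-0.249,-0.076,0,0,0,-0.096],[-0.385,-0.074,0,0,0,-0.144],[-0.52,-0.052,0,0,0,-0.191],[-0.63,-0.015,0,0,0,-0.239],[-0.63,-0.015,0,0,0,-0.239]])

```text
time: 15.98
tool_pos: [0.563, -0.0362, 0.0303]
tool_rot: [-3.141, 0.001, 3.141]
contact_force: [-0.7, -1.3, -0.2]
opening: 0.0007
grip_force: 0.5
```

```bash
python3 - <<'E'
from h import *
s=robot.observe();print(s["tool_pos"],s["tool_rot"],s["contact_force"])
im,P,c,E,f=cam("scene"); save("s6.png",cv2.resize(im[170:250,240:360],None,fx=5,fy=5))
E
```

```text
[ 0.56298459 -0.03619386  0.03029599] [-3.14138317e+00  5.33188144e-04  3.14102958e+00] [-0.67848652 -1.26024946 -0.2135105 ]
```

View pics/s6.png

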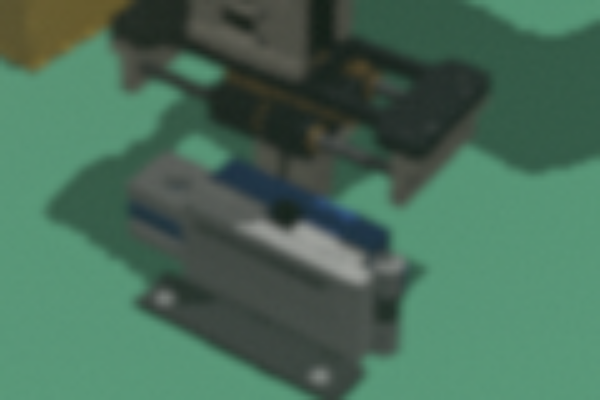

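The picture shows the blue half nearly shut against the aluminium half, with the fingers at its outer face. I'll press it home in small steps.

Request:
move_arm(motion=[[-0.02,0,0,0,0,0],[-0.02,0,0,0,0,0]])

```text
time: 16.27
tool_pos: [0.5631, -0.0359, 0.0301]
tool_rot: [-3.141, -0.003, -3.141]
contact_force: [-7.7, -2.6, 4.8]
opening: 0.0005
grip_force: 3.6
```

Request:
move_arm(motion=[[-0.02,0,0,0,0,0],[-0.02,0,0,0,0,0]])

```text
time: 16.52
tool_pos: [0.5631, -0.0359, 0.03]
tool_rot: [3.141, -0.007, -3.141]
contact_force: [-14.2, -3.8, 10.0]
opening: 0.0007
grip_force: 7.0
```

Request:
move_arm(motion=[[-0.02,0,0,0,0,0],[-0.02,0,0,0,0,0]])

```text
time: 16.77
tool_pos: [0.5631, -0.0358, 0.03]
tool_rot: [3.141, -0.012, -3.141]
contact_force: [-20.8, -2.9, 15.9]
opening: 0.0005
grip_force: 10.5
```

Request:
move_arm(motion=[[0.06,0,0,0,0,0],[0.3,0,0,0,0,0],[0.3,0,-0.5,0,0,0],[0.3,0,-1.0,0,0,0]])

```text
time: 17.27
tool_pos: [0.5387, -0.0358, 0.131]
tool_rot: [3.142, 0.0, -3.141]
contact_force: [2.0, -0.3, 0.0]
opening: 0.0006
grip_force: 0.0
```

Request:
move_arm(motion=[[0,0,-0.3,0,0,0.055],[0,-0.2,-0.7,0,0,0.11],[-0.1,-0.4,-1.0,0,0,0.166],[-0.2,-0.6,-1.0,0,0,0.222],[-0.3,-0.8,-1.0,0,0,0.278],[-0.45,-0.9,-1.0,0,0,0.333],[-0.58,-0.9,-1.0,0,0,0.389],[-0.58,-0.9,-1.0,0,0,0.444],[-0.58,-0.9,-1.0,0,0,0.5],[-0.58,-0.9,-1.0,0,0,0.5]], fingers=0.1)

```text
time: 18.52
tool_pos: [0.5973, -0.1257, 0.23]
tool_rot: [3.14, 0.0, 1.574]
contact_force: [0.4, -0.3, -0.3]
opening: 0.0508
grip_force: 0.0
```

```bash
python3 - <<'E'
from h import *
s=robot.observe();print(s["time"],s["tool_pos"],s["tool_rot"])
im,P,c,E,f=cam("wrist"); np.savez("w7.npz",im=im,P=P,E=E,f=f); save("w7.png",cv2.resize(im[:320,100:460],None,fx=2,fy=1.85))
z=P[...,2]
print("lug",blob(P,(.596,-.088),.035,.045,.052))
k=(abs(P[...,0]-.5965)<.035)&(P[...,1]>-.062)&(P[...,1]<.03)&(abs(z-.06)<.004)
p=P[k][:,:2]
ys=np.arange(-.055,.025,.005); e=np.array([[y,p[abs(p[:,1]-y)<.002,0].min(),p[abs(p[:,1]-y)<.002,0].max()] for y in ys]); print(np.polyfit(e[:,0],e[:,1],1),np.polyfit(e[:,0],e[:,2],1)); print(e.round(4))
E
```

```text
18.525 [ 0.59730392 -0.12570433  0.22998809] [3.14046825e+00 2.96696520e-04 1.57383494e+00]
lug (1242, array([ 0.5967, -0.0825]), array([0.0543, 0.0361]), 89.4, np.float64(0.0481))
[0.02788806 0.57632418] [0.03086028 0.62160422]
[[-0.055   0.5747  0.6199]
 [-0.05    0.5748  0.6197]
 [-0.045   0.5748  0.6207]
 [-0.04    0.5749  0.6206]
 [-0.035   0.5749  0.6205]
 [-0.03    0.576   0.6203]
 [-0.025   0.576   0.6212]
 [-0.02    0.5761  0.621 ]
 [-0.015   0.5762  0.621 ]
 [-0.01    0.5762  0.6208]
 [-0.005   0.5763  0.6217]
 [-0.      0.5764  0.6216]
 [ 0.005   0.5764  0.6214]
 [ 0.01    0.5765  0.6224]
 [ 0.015   0.5765  0.6222]
 [ 0.02    0.5766  0.622 ]]
```

View pics/w7.png

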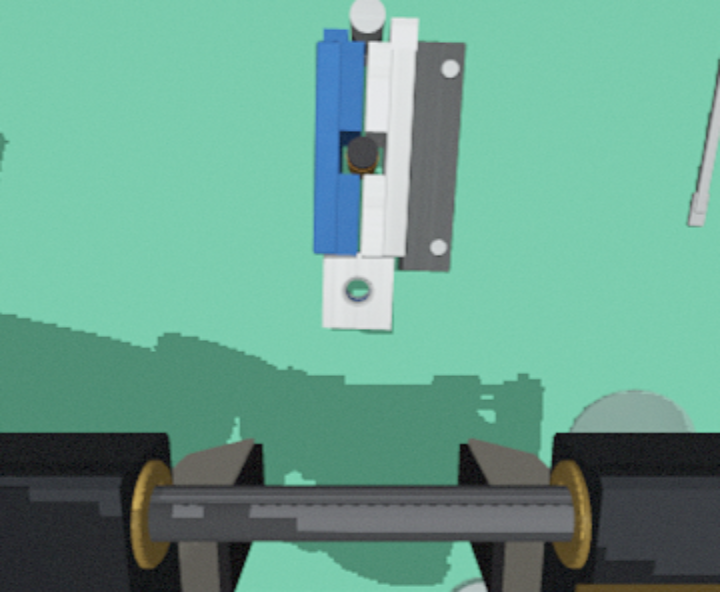

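The jaw is shut and the lug hole is visible at view (357,290), which is image pixel (278.5,157). I'll compute the hole centre now.

```bash
cat > hole.py <<'E'
from h import *
def hole(im,P,E,f,c,cen,zp,near):
    # contour of the dark/non-plane hole inside the lug top
    z=P[...,2]; m=((abs(z-zp)<.003)).astype(np.uint8)
    lug=m*0; k=np.hypot(P[...,0]-near[0],P[...,1]-near[1])<.03; lug[k]=m[k]
    cs,h=cv2.findContours(lug,cv2.RETR_CCOMP,cv2.CHAIN_APPROX_NONE)
    for i,q in enumerate(cs):
        if h[0][i][3]>=0 and cv2.contourArea(q)>15:
            (u,v),r=cv2.minEnclosingCircle(q); M=cv2.moments(q);u2,v2=M["m10"]/M["m00"],M["m01"]/M["m00"]
            print("hole px",round(u2,1),round(v2,1),"r",round(r,1),ray(c,E,f,u2,v2,zp).round(4))
E
python3 - <<'E'
from hole import *
im,P,c,E,f=cam("wrist")
hole(im,P,E,f,c,None,.048,(.5955,-.088))
g=cv2.cvtColor(im,cv2.COLOR_RGB2GRAY)[140:175,258:300]
g=cv2.resize(g,None,fx=4,fy=4,interpolation=cv2.INTER_CUBIC)
C=cv2.HoughCircles(g,cv2.HOUGH_GRADIENT,1,50,param1=100,param2=15,minRadius=18,maxRadius=45)
if C is not None:
    u,v,r=C[0][0]; u,v=(u-1.5)/4+258,(v-1.5)/4+140; print(u,v,r/4,r/4*(E[2,3]-.048)/f, ray(c,E,f,u,v,.048).round(4))
E
```

```text
hole px 279.0 157.0 r 7.1 [ 0.5961 -0.0885  0.048 ]
278.5 156.0 6.7 0.007033890740044154 [ 0.5956 -0.0875  0.048 ]
```

Request:
move_arm(motion=[[0.48,-0.14,0,0,0,0],[0.96,-0.27,0,0,0,0]])

```text
time: 18.88
tool_pos: [0.5694, -0.0293, 0.2296]
tool_rot: [3.141, -0.0, 1.575]
contact_force: [0.4, 0.8, 0.6]
opening: 0.0501
grip_force: 0.0
```

Request:
move_arm(motion=[[0.48,-0.14,0,0,0,0],[0.96,-0.27,0,0,0,0]])

```text
time: 19.12
tool_pos: [0.542, 0.0674, 0.23]
tool_rot: [3.141, -0.0, 1.576]
contact_force: [0.7, 0.4, 0.1]
opening: 0.0507
grip_force: 0.0
```

Request:
move_arm(motion=[[0.48,-0.14,0,0,0,0],[0.96,-0.27,0,0,0,0]])

```text
time: 19.38
tool_pos: [0.5147, 0.1634, 0.23]
tool_rot: [3.141, -0.0, 1.576]
contact_force: [1.0, 0.6, -0.1]
opening: 0.0503
grip_force: 0.0
```

Request:
move_arm(motion=[[0.48,-0.14,0,0,0,0],[0.9,-0.28,0,0,0,0],[0.9,-0.28,0,0,0,0]])

```text
time: 19.75
tool_pos: [0.4858, 0.2544, 0.2299]
tool_rot: [3.141, -0.001, 1.58]
contact_force: [0.6, -0.2, 0.7]
opening: 0.0506
grip_force: 0.0
```

```bash
python3 - <<'E'
from h import *
s=robot.observe();print(s["time"],s["tool_pos"],s["tool_rot"],s["opening"])
im,P,c,E,f=cam("wrist")
print("head",blob(P,(.487,.3045),.03,.085,.1)); print("block",blob(P,(.487,.3045),.05,.018,.03))
hsv=cv2.cvtColor(im,cv2.COLOR_RGB2HSV); k=((hsv[...,0]<8)|(hsv[...,0]>172))&(hsv[...,1]>140)&(abs(P[...,2]-.092)<.006)
v,u=np.nonzero(k); print(k.sum()); 
(cu,cv_),r=cv2.minEnclosingCircle(np.c_[u,v].astype(np.float32)); print(cu,cv_,r,ray(c,E,f,cu,cv_,.092))
E
```

```text
19.75 [0.48581977 0.2543655  0.22987296] [ 3.14116206e+00 -7.04602251e-04  1.58000958e+00] 0.05064713848965887
head (375, array([0.4877, 0.3057]), array([0.019 , 0.0187]), 0.2, np.float64(0.0921))
block (1713, array([0.488 , 0.3055]), array([0.0501, 0.05  ]), 5.0, np.float64(0.0242))
345
282.6000061035156 145.39999389648438 10.720181465148926 [0.48776825 0.30588334 0.092     ]
```

Request:
move_arm(motion=[[0.51,0.025,0,0,0,0],[0.51,0.025,0.4,0,0,0],[0.51,0.025,0.9,0,0,0]])

```text
time: 20.18
tool_pos: [0.4907, 0.3024, 0.1397]
tool_rot: [3.138, -0.001, 1.575]
contact_force: [0.6, -1.0, -0.3]
opening: 0.0508
grip_force: 0.0
```

Request:
move_arm(motion=[[0,0,0.4,0,0,0],[0,0,0.78,0,0,0],[0,0,0.78,0,0,0]])

```text
time: 20.55
tool_pos: [0.4882, 0.3007, 0.0592]
tool_rot: [-3.136, 0.003, 1.573]
contact_force: [0.7, 0.1, 0.7]
opening: 0.0508
grip_force: 0.0
```

Request:
move_arm(motion=[[0,0,0,0,0,0],[0,0,0,0,0,0],[0,0,0,0,0,0],[0,0,0,0,0,0],[0,0,0,0,0,0],[0,0,0,0,0,0],[0,0,0,0,0,0]], fingers=-1, newtons=25)

```text
time: 21.42
tool_pos: [0.4894, 0.303, 0.0626]
tool_rot: [3.141, -0.0, 1.574]
contact_force: [-2.0, 1.0, 6.1]
opening: 0.0193
grip_force: 24.9
```

Request:
move_arm(motion=[[0,0,-0.5,0,0,0],[0,0,-1.0,0,0,0]])

```text
time: 21.68
tool_pos: [0.489, 0.3026, 0.1624]
tool_rot: [-3.14, 0.001, 1.574]
contact_force: [0.3, 0.1, -0.1]
opening: 0.0196
grip_force: 25.0
```

Request:
move_arm(motion=[[-0.5,0.13,0,0,0,0],[-0.98,0.26,0,0,0,0]])

```text
time: 21.92
tool_pos: [0.5159, 0.2042, 0.1625]
tool_rot: [3.14, -0.0, 1.576]
contact_force: [1.1, 0.6, -0.2]
opening: 0.0193
grip_force: 25.0
```

Request:
move_arm(motion=[[-0.5,0.13,0,0,0,0],[-0.98,0.26,0,0,0,0]])

```text
time: 22.18
tool_pos: [0.5421, 0.1053, 0.1618]
tool_rot: [3.141, 0.0, 1.574]
contact_force: [-0.2, 0.3, -0.7]
opening: 0.0192
grip_force: 25.0
```

Request:
move_arm(motion=[[-0.5,0.13,0,0,0,0],[-0.98,0.26,0,0,0,0]])

```text
time: 22.42
tool_pos: [0.5684, 0.0073, 0.1618]
tool_rot: [3.141, 0.0, 1.574]
contact_force: [1.1, 0.2, -1.1]
opening: 0.0196
grip_force: 25.0
```

Request:
move_arm(motion=[[-0.5,0.14,0,0,0,0],[-0.98,0.28,0,0,0,0],[-0.98,0.28,0,0,0,0],[-0.98,0.28,0,0,0,0]])

```text
time: 22.92
tool_pos: [0.5961, -0.0886, 0.1614]
tool_rot: [-3.141, -0.001, 1.573]
contact_force: [0.7, 0.1, -0.5]
opening: 0.0192
grip_force: 25.0
```

```bash
python3 - <<'E'
from hole import *
s=robot.observe();print(s["time"],s["tool_pos"],s["tool_rot"],s["opening"],s["grip_force"])
im,P,c,E,f=cam("wrist"); 
print("head",blob(P,(.597,-.0905),.02,.12,.21)); hole(im,P,E,f,c,None,.048,(.5955,-.088)); save("w8.png",im)
s=robot.observe();print(s["tool_pos"])
E
```

```text
22.925 [ 0.59605698 -0.08855325  0.16139513] [-3.14076782e+00 -5.19699034e-04  1.57327445e+00] 0.019202226577125548 24.997480809688568
head (2385, array([ 0.597 , -0.0859]), array([0.0284, 0.0213]), 1.0, np.float64(0.1815))
hole px 280.2 207.0 r 8.2 [ 0.5961 -0.0881  0.048 ]
[ 0.59604351 -0.0879425   0.16152641]
```

```bash
python3 - <<'E'
from h import *
im,P,c,E,f=cam("wrist"); s=robot.observe();print(s["tool_pos"])
z=P[...,2]; near=np.hypot(P[...,0]-.596,P[...,1]+.088)<.025
for lo,hi in((.10,.12),(.12,.14),(.14,.155),(.155,.17),(.17,.2)):
    k=near&(z>lo)&(z<hi); v,u=np.nonzero(k)
    if k.sum(): print(lo,k.sum(),u.min(),u.max(),v.min(),v.max(),P[k].mean(0).round(4), P[k][:,0].min().round(4),P[k][:,0].max().round(4),P[k][:,1].min().round(4),P[k][:,1].max().round(4))
im,P,c,E,f=cam("scene"); z=P[...,2]; near=np.hypot(P[...,0]-.596,P[...,1]+.088)<.025
for lo,hi in((.10,.12),(.12,.14),(.145,.185)):
    k=near&(z>lo)&(z<hi); print(lo,k.sum(),P[k].mean(0).round(4))
E
```

```text
[ 0.59612084 -0.08766509  0.16170545]
0.1 64 273 287 218 228 [ 0.5961 -0.0812  0.1148] 0.5914 0.6008 -0.0848 -0.0798
0.12 76 273 287 223 230 [ 0.5962 -0.0809  0.1258] 0.5917 0.6006 -0.0835 -0.0799
0.14 130 262 298 229 251 [ 0.5963 -0.0771  0.1518] 0.5864 0.606 -0.086 -0.0751
0.155 545 239 321 233 258 [ 0.5963 -0.0769  0.1643] 0.576 0.6163 -0.0842 -0.0748
0.17 1644 239 322 242 312 [ 0.5964 -0.0784  0.1828] 0.5762 0.6166 -0.096 -0.0748
0.1 16 [ 0.5984 -0.0836  0.1136]
0.12 22 [ 0.5995 -0.0837  0.1304]
0.145 111 [ 0.5979 -0.0788  0.1681]
```

Request:
move_arm(motion=[[-0.03,0,0.2,0,0,0],[-0.03,0,0.45,0,0,0],[-0.03,0,0.45,0,0,0],[-0.03,0,0.45,0,0,0]])

```text
time: 23.58
tool_pos: [0.5969, -0.0914, 0.1177]
tool_rot: [3.14, 0.0, 1.575]
contact_force: [-0.6, -0.3, -0.4]
opening: 0.0193
grip_force: 25.0
```

```bash
python3 - <<'E'
from hole import *
im,P,c,E,f=cam("wrist"); s=robot.observe();print(s["tool_pos"])
z=P[...,2]; near=np.hypot(P[...,0]-.596,P[...,1]+.088)<.025
for lo,hi in((.053,.07),(.07,.09),(.1,.13)):
    k=near&(z>lo)&(z<hi)&(abs(P[...,0]-.596)<.012)&(P[...,1]<-.075)
    if k.sum(): v,u=np.nonzero(k);print(lo,k.sum(),u.min(),u.max(),v.min(),v.max(),P[k].mean(0).round(4),P[k].min(0).round(4),P[k].max(0).round(4))
hole(im,P,E,f,c,None,.048,(.5955,-.088))
E
```

```text
[ 0.59716079 -0.09165713  0.11802518]
0.053 25 273 287 218 226 [ 0.5969 -0.0849  0.0678] [ 0.5924 -0.0882  0.0658] [ 0.6018 -0.0834  0.07  ]
0.07 112 273 287 220 230 [ 0.5972 -0.0845  0.079 ] [ 0.5925 -0.0879  0.0701] [ 0.6017 -0.0832  0.0893]
0.1 677 254 302 229 259 [ 0.5964 -0.0807  0.119 ] [ 0.5841 -0.0891  0.1038] [ 0.6079 -0.0783  0.13  ]
```

Request:
move_arm(motion=[[0,-0.01,0.08,0,0,0],[0,-0.01,0.16,0,0,0],[0,-0.01,0.24,0,0,0],[0,-0.01,0.24,0,0,0]])

```text
time: 24.12
tool_pos: [0.5949, -0.0919, 0.0917]
tool_rot: [-3.14, -0.0, 1.573]
contact_force: [-0.0, 0.2, -0.4]
opening: 0.0196
grip_force: 25.0
```

Request:
move_arm(motion=[[0,0,0.06,0,0,0],[0,0,0.12,0,0,0],[0,0,0.12,0,0,0]])

```text
time: 24.5
tool_pos: [0.5951, -0.0919, 0.0801]
tool_rot: [-3.14, -0.0, 1.574]
contact_force: [-0.2, 0.2, -1.1]
opening: 0.0192
grip_force: 25.0
```

Request:
move_arm(motion=[[0,0,0.06,0,0,0],[0,0,0.12,0,0,0],[0,0,0.15,0,0,0],[0,0,0.15,0,0,0]])

```text
time: 25.0
tool_pos: [0.5953, -0.0919, 0.0654]
tool_rot: [-3.141, -0.0, 1.574]
contact_force: [-0.2, -0.1, 0.5]
opening: 0.0195
grip_force: 25.0
```

Request:
move_arm(motion=[[0,0,0.02,0,0,0],[0,0,0.025,0,0,0],[0,0,0.025,0,0,0]])

```text
time: 25.38
tool_pos: [0.5955, -0.092, 0.0633]
tool_rot: [3.141, 0.0, 1.574]
contact_force: [0.2, 0.1, -0.4]
opening: 0.0193
grip_force: 25.0
```

Request:
move_arm(motion=[[0,0,0,0,0,0],[0,0,0,0,0,0],[0,0,0,0,0,0],[0,0,0,0,0,0],[0,0,-0.3,0,0,0],[0,0,-0.8,0,0,0],[0,0,-0.8,0,0,0]], fingers=1)

```text
time: 26.25
tool_pos: [0.5979, -0.0926, 0.1476]
tool_rot: [3.133, 0.002, 1.574]
contact_force: [-0.2, 0.8, 0.1]
opening: 0.085
grip_force: 0.0
```

```bash
python3 - <<'E'
from h import *
im,P,c,E,f=cam("wrist"); s=robot.observe();print(s["time"],s["tool_pos"],s["tool_rot"],s["opening"])
print("head",blob(P,(.596,-.088),.02,.08,.11))
z=P[...,2]
for y in(-.04,-.03,-.02,-.01,0,.01):
    k=(abs(P[...,1]-y)<.002)&(abs(z-.06)<.003)&(abs(P[...,0]-.597)<.04); print(y,k.sum(), P[k][:,0].min().round(4) if k.any() else 0,P[k][:,0].max().round(4) if k.any() else 0)
im,P,c,E,f=cam("scene"); print("head",blob(P,(.596,-.088),.025,.08,.1)); save("s9.png",cv2.resize(im[170:250,240:360],None,fx=5,fy=5))
im,P,c,E,f=cam("top"); print("head",blob(P,(.596,-.088),.025,.08,.1))
E
```

```text
26.3 [ 0.59643798 -0.0922352   0.14511535] [3.13761392e+00 1.26283282e-03 1.57365593e+00] 0.08832422298487888
head (694, array([ 0.5961, -0.0888]), array([0.0191, 0.0189]), 88.9, np.float64(0.092))
-0.04 289 0.5752 0.6202
-0.03 353 0.5755 0.6207
-0.02 189 0.5757 0.6213
-0.01 185 0.5759 0.6217
0 366 0.5759 0.6214
0.01 375 0.5763 0.6218
head (52, array([ 0.5977, -0.0893]), array([0.0216, 0.0162]), 31.6, np.float64(0.0914))
head 0
```

View pics/s9.png

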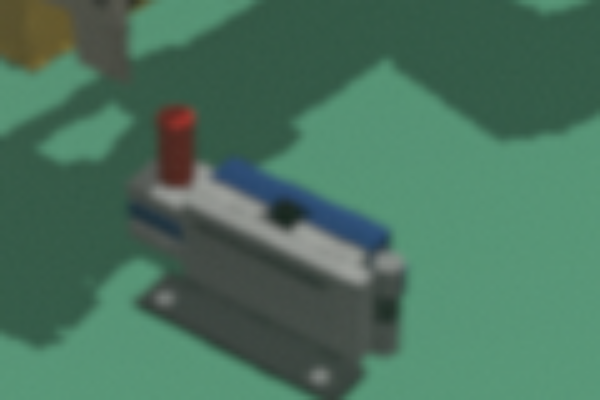

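The pin is fully home: its head top is at 92 mm and the picture shows it seated at (177,145). Now the squeeze.

Request:
move_arm(motion=[[0.4,0.02,0,0,0,0.006],[0.73,0.02,0,0,0,0.006],[0.73,0.02,0.3,0,0,0.006],[0.73,0.02,0.6,0,0,0.006],[0.73,0.02,0.6,0,0,0.006]], fingers=1)

```text
time: 27.02
tool_pos: [0.5947, -0.0185, 0.0797]
tool_rot: [-3.134, -0.001, 1.555]
contact_force: [-0.1, 0.3, 0.3]
opening: 0.0918
grip_force: 0.0
```

Request:
move_arm(motion=[[0,0,0.2,0,0,0],[0,0,0.4,0,0,0],[0,0,0.6,0,0,0],[0,0,0.6,0,0,0]])

```text
time: 27.52
tool_pos: [0.5965, -0.019, 0.0225]
tool_rot: [-3.139, -0.0, 1.555]
contact_force: [0.1, -0.1, 0.9]
opening: 0.0919
grip_force: 0.0
```

Request:
move_arm(motion=[[0,0,0,0,0,0],[0,0,0,0,0,0],[0,0,0,0,0,0],[0,0,0,0,0,0],[0,0,0,0,0,0],[0,0,0,0,0,0],[0,0,0,0,0,0],[0,0,0,0,0,0],[0,0,0,0,0,0],[0,0,0,0,0,0]], fingers=-1, newtons=40)

```text
time: 28.78
tool_pos: [0.5981, -0.019, 0.0234]
tool_rot: [3.14, 0.0, 1.554]
contact_force: [5.7, -0.1, -2.8]
opening: 0.0454
grip_force: 40.0
```

```bash
python3 - <<'E'
from h import *
im,P,c,E,f=cam("scene"); print("head",blob(P,(.596,-.088),.025,.08,.1)); print("bin",blob(P,(.44,-.313),.055,.012,.04))
s=robot.observe();print(s["grip_force"],s["opening"]); print(robot.hand_in())
E
```

```text
head (50, array([ 0.5984, -0.089 ]), array([0.0185, 0.0161]), 32.6, np.float64(0.0914))
bin (116, array([ 0.43  , -0.3254]), array([0.0691, 0.0637]), 24.7, np.float64(0.0261))
39.95687127113342 0.045991858740044765
the job is handed in; nothing more can be done
None
```

The job is handed in at about 29 s of the 69 s: both bits of debris are in the bin, the jaw is shut, the pin is fully down and the fingers still hold the halves with a 40 N squeeze; the hand-in gave no verdict.

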